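Open the reagent bottle that the staining jar is waiting at

TASK

The white staining jar with slides in it stands beside the reagent bottle that is needed next. Press that bottle's push-and-turn safety cap down, keep it down while you twist it about a quarter turn anticlockwise until it is free, then lift it off and finish while still holding the cap in the gripper, upright and steady, a few centimetres straight above the bottle's mouth. Leave the other bottle closed and everything else on the bench where it is.

Things in the scene. Friction and masses are not known exactly. Their poses are not given: they have to be found in the camera images.
- bottle_a: Amber reagent bottle, 68 mm across, held fast upright in a square base plate (100 x 100 x 12 mm) bolted to the bench: it cannot move or turn. Origin: centre of the plate's underside, on the bench; z up. The shoulder ends 85 mm high; above it a 30 mm wide neck with two bayonet lugs (39 mm across, 106 to 113 mm high), mouth at 118 mm. It is the bottle on the robot's left (+y).
- bottle_b: Amber reagent bottle, 68 mm across, held fast upright in a square base plate (100 x 100 x 12 mm) bolted to the bench: it cannot move or turn. Origin: centre of the plate's underside, on the bench; z up. The shoulder ends 85 mm high; above it a 30 mm wide neck with two bayonet lugs (39 mm across, 106 to 113 mm high), mouth at 118 mm. It is the bottle on the robot's right (-y).
- cap_a: White twelve-sided push-and-turn cap of bottle_a, a loose part of about 40 g: 48 mm across opposite flats, 50 mm across corners, 30 mm tall. Origin: centre of its open lower rim; z up through the top. Flats face every 30 degrees, beginning at its x axis. Locked: origin 102 mm above the bottle's origin.
- mouth_a (a point): Centre of the mouth of bottle_a, 118 mm above its origin. A sprung plug in it pushes the cap up. The locked cap's rim is 16 mm below this point, cap and bottle x axes alike, and a 4 mm tooth stops it turning. Pressed 5 to 6.5 mm down it turns anticlockwise seen from above, not clockwise; from 45 to 130 degrees it is free, rises to 4 mm above its locked height and comes straight up.
- cap_top_a (a point): Centre of the flat top of cap_a, 30 mm above its origin; a thin 30 mm long rib on the top runs along the cap's x axis. To press the cap takes 6 N at first, 11 N at 6.5 mm, solid stop at 7 mm. The twist meets little friction. Grip two opposite flats, with 50 N or more, so that the fingers do not slip as they press.
- cap_b: White twelve-sided push-and-turn cap of bottle_b, a loose part of about 40 g: 48 mm across opposite flats, 50 mm across corners, 30 mm tall. Origin: centre of its open lower rim; z up through the top. Flats face every 30 degrees, beginning at its x axis. Locked: origin 102 mm above the bottle's origin.
- mouth_b (a point): Centre of the mouth of bottle_b, 118 mm above its origin. A sprung plug in it pushes the cap up. The locked cap's rim is 16 mm below this point, cap and bottle x axes alike, and a 4 mm tooth stops it turning. Pressed 5 to 6.5 mm down it turns anticlockwise seen from above, not clockwise; from 45 to 130 degrees it is free, rises to 4 mm above its locked height and comes straight up.
- cap_top_b (a point): Centre of the flat top of cap_b, 30 mm above its origin; a thin 30 mm long rib on the top runs along the cap's x axis. To press the cap takes 6 N at first, 11 N at 6.5 mm, solid stop at 7 mm. The twist meets little friction. Grip two opposite flats, with 50 N or more, so that the fingers do not slip as they press.
- stain_jar: Square white open staining jar, 56 x 56 x 62 mm, glass slides standing in it up to 79 mm high. Origin: centre of its underside. It stands 95 to 130 mm (centre to centre) from the bottle that is to be opened, on the side away from the robot; the other bottle is over 200 mm away from it.
- beaker: Empty round white beaker, 58 mm across, 66 mm tall, standing beyond the other bottle, the one to leave closed. Origin: centre of its underside.
- dish: Closed petri dish, 94 mm across, 17 mm tall, lying between the bottles. Origin: centre of its underside. A bystander.
- slide_box: Black slide box, 85 x 100 x 32 mm, lying between and beyond the bottles. Origin: centre of its underside. A bystander.
- vial: Small closed vial, 26 mm across, 50 mm tall, left of the bottles and nearer the robot. Origin: centre of its underside. A bystander.
- wash_bottle: White wash bottle, 64 mm across, 140 mm tall, right of the bottles and nearer the robot. Origin: centre of its underside. A bystander.
There are look-alikes about, which are no part of the job. Leave any turquoise or yellow look-alike of the cap_b alone. What is shaped like the cap_a but turquoise is not meant.

How it is judged:
By the outcome, as a careful person would: the job done as asked, in the order asked, and still so for the second after the job is handed in, while the arm keeps its last pose, push and grip.
It also fails if it takes over 35 s, if anything falls off the work surface, if the arm or the gripper's body presses on something with over 40 N, if the wrist force passes 120 N, or if a joint passes its speed limit or range.

ROBOT

A 6-joint arm with a two-finger parallel gripper is mounted at the origin on the work surface. World frame = base frame: x ahead of the robot, y to its left, z up, the work surface at z = 0. Lengths are in mm, angles in degrees, forces in N, time in s.
With the tool pointing down it reaches from about 350 to 850 mm from the base axis. Payload 8.1 kg.
Tool frame: the origin (TCP) lies between the finger pads; the fingertips stand 17 mm ahead of it and the grasp point (between the pads) lies 2 mm behind it; z points along the fingers, y is the line along which they close (so a half turn about z gives the same grasp; the last joint's range is limited). The gripper opens to 85 mm and grips with 20 to 120 N. Pads are 22 mm wide; open, the fingers measure 114 mm over their backs; the gripper's body (76 mm by 85 mm) begins 54 mm behind the grasp point. The pads swing forward as they close: fully open they stand 13 mm farther back than shut.
Start: joints at [-78.518, 7.471, 85.268, -0, 87.261, -4.893], TCP at [169.175, -575.661, 248.292] pointing down, gripper open.
Joint ranges: [-169.43, 169.43], [-51.17, 129.36], [1.28, 143.12], [-76.62, 256.62], [0, 156.53], [-152.29, 152.29]. Speed limits (degrees/s): [136.94, 136.94, 159.86, 180, 180, 180].

INTERFACE

Orientations are given as [roll, pitch, yaw] about the fixed x, y, z axes, in that order (R = Rz(yaw) Ry(pitch) Rx(roll)).
In Python, from bench import sense, snapshot, hand_in, trace, place_of gives the robot as it stands.
- The arm moves only by the shell command python3 -m handwheel 'ROWS' [FORCE]. ROWS is JSON, a list of rows, each a list of 7 numbers: the opening, from -1 (shut) to 1 (fully open), then the shift along the tool's x, y, z in cm, then the turn, a rotation vector about the tool's x, y, z in rad. A call has 1 to 12 rows; each row shifts and turns the commanded pose from where the row before left it, along the tool's axes as they then stand; what a row does not reach is not made up. A row lasts 1/12 s, in which the tool goes at most 41.7 mm and 7.16 degrees, less where a joint would pass 70% of its speed; a pose out of reach is approached as far as the arm can. A call with a gripper value outside its range is refused whole. The fingers move at their own pace and stop on an object; FORCE is the grip in N (left out, the last holds). Time passes only in rows, so rows that do not move let the fingers close. It gives the time, the measured TCP pose, the force, the opening and the grip force at its end, in the units of the state.
- sense(): the state, without advancing time (a new reading comes with each control period).
- snapshot(name): name is "scene" or "top"; returns a dict with "image" (420x560x3 uint8, red, green, blue), "intrinsics" (3x3 intrinsics, pixels), "R" (3x3) and "t" (3): a world point X has camera coordinates R X + t. Camera axes: x right, y down, z forward; pixel columns grow to the right and rows downward; lengths in mm; the calibration is good to about 2 mm. A picture is of the moment at which its call begins. There is no depth.
- hand_in(): hands the job in; it is judged then, once.
Trained networks look in a picture, given as the dict that the camera call returned (one of the last four; its "shot" number tells which), for a name from the list of things; names that differ only in an ending like _2 or _b are one class to them, and where a whole thing is asked for, a point or a joint stands for the part that bears it (a point fixed in the world has none). Each returns a list of dicts, best first, with "conf" (0 to 1); they miss things now and then, are a little off and sometimes report something else, mostly with a low value. They report only what shows in the picture. A call takes as long as a camera call. They do not tell look-alikes from the thing itself.
- trace(picture, query): "pixels" (420x560 bool, what is visible of it).
- place_of(picture, query): "location" ([x, y, z] in mm, in world coordinates, good to about 4 mm: a listed point, or the origin of a listed thing).
The state is a dict: "time": time; "joint_pos": joint angles; "qd": joint speeds; "joint_efforts": joint torques, N m; "tool_pos": TCP position; "tcp_rot": TCP orientation; "ft_force": force on the tool from outside, world axes, zero at the start; "wrist_torque": the same for the moment, N m; "finger_gap": finger opening in mm; "grip_force": force on a finger pad.
Only numpy, scipy, OpenCV 4.12 (cv2) and the standard library are available. Lean on these libraries where they do the work, as an engineer would, in place of code of your own. Each camera call takes 0.05 s, during which the arm holds its last target. There are 200 camera calls.

## Working session

There is one attempt and no reset: what is moved stays moved. The work goes in short steps, Python scripts to look and compute and a shell command to move; the robot and the scene stay as the last step left them, time stands still between calls to the robot, and variables do not carry over. Pictures are saved under pics/ and viewed, at most 10 in all, crops included, and the job is handed in when it is done.

```bash
mkdir -p pics; ls
cat > h.py <<'E'
import numpy as np,cv2
from bench import *
def save(p,n,box=None,s=1):
    im=p["image"]
    if box: r0,r1,c0,c1=box; im=im[r0:r1,c0:c1]
    cv2.imwrite("pics/"+n,cv2.cvtColor(cv2.resize(im,None,fx=s,fy=s,interpolation=cv2.INTER_CUBIC),cv2.COLOR_RGB2BGR))
def proj(p,X):
    c=p["R"]@np.array(X,float)+p["t"]; u=p["intrinsics"]@c; return u[:2]/u[2]
def ray(p,uv,z):
    d=np.array(p["R"]).T@np.linalg.solve(p["intrinsics"],[*uv,1.]); o=-np.array(p["R"]).T@p["t"]
    return o+d*(z-o[2])/d[2]
E
python3 - <<'E'
from h import *
s=snapshot("scene");t=snapshot("top")
save(s,"s.png");save(t,"t.png")
print(sense())
for n,p in(("scene",s),("top",t)):
  print(n,p["intrinsics"],-np.array(p["R"]).T@p["t"])
  for q in["stain_jar","beaker","bottle_a","cap_top_a","mouth_a","cap_a"]:
    for r in place_of(p,q)[:5]: print(q,round(r["conf"],2),np.round(r["location"]),proj(p,r["location"]).round())
E
```

```text
pics
{'time': 0.1, 'joint_pos': array([-7.85183412e+01,  7.51241668e+00,  8.53234746e+01, -1.85365305e-03,
        8.72597928e+01, -4.89437416e+00]), 'qd': array([ 0.09885439, -0.1094949 , -0.1918512 , -0.04775034,  0.09529624,
       -0.15422519]), 'joint_efforts': array([ 1.06153442e-03, -5.70950961e+01, -5.01941192e+01, -1.59488231e-04,
        8.13835912e-03, -1.64522262e-07]), 'tool_pos': array([ 169.06949918, -575.20705138,  247.32806852]), 'tcp_rot': array([-1.79904507e+02, -6.31904096e-03,  1.63761178e+01]), 'ft_force': array([ 0.94397781,  0.0096855 , -0.53275347]), 'wrist_torque': array([-0.01621712, -0.01478301, -0.0046022 ]), 'grip_force': 0.0, 'finger_gap': 85.11792508859956}
scene [[545.71858993   0.         285.3652089 ]
 [  0.         545.71858993 213.37779655]
 [  0.           0.           1.        ]] [ 979.85846026  741.1048633  1106.5889045 ]
stain_jar 0.79 [604. 156.  -1.] [289. 296.]
beaker 0.8 [ 604. -187.    2.] [222. 203.]
beaker 0.45 [ 489. -220.    0.] [254. 181.]
beaker 0.23 [621.   1.  -4.] [251. 255.]
bottle_a 0.83 [494. 169.  -2.] [330. 281.]
cap_top_a 
[... 687 characters left out ...]
]
stain_jar 0.7 [604. 155.   0.] [237. 183.]
bottle_a 0.9 [ 493. -214.    1.] [364. 221.]
bottle_a 0.57 [496. 169.   2.] [231. 220.]
bottle_a 0.43 [ 494. -213.  108.] [371. 217.]
cap_top_a 0.76 [ 494. -215.  132.] [374. 216.]
cap_top_a 0.74 [498. 170. 132.] [224. 214.]
cap_top_a 0.74 [372. 131.  28.] [243. 263.]
cap_top_a 0.68 [ 563. -335.   31.] [408. 195.]
cap_top_a 0.51 [ 371. -239.   32.] [376. 264.]
mouth_a 0.94 [ 492. -215.  117.] [373. 217.]
mouth_a 0.58 [502. 164. 118.] [227. 213.]
cap_a 0.82 [ 569. -334.   -0.] [404. 195.]
cap_a 0.82 [375. 134.  -0.] [243. 262.]
cap_a 0.78 [495. 167. 101.] [227. 216.]
cap_a 0.72 [ 496. -213.  105.] [371. 216.]
cap_a 0.64 [497. 163.  -2.] [233. 219.]
```

View pics/s.png

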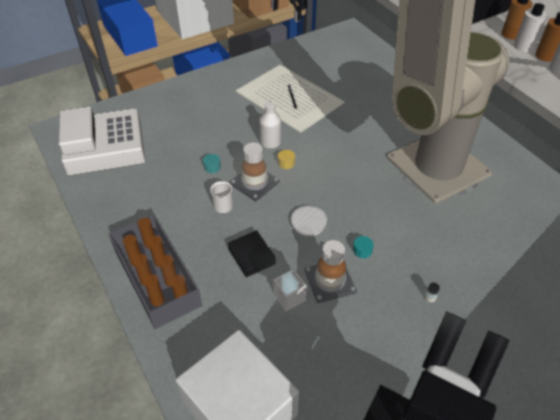

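View pics/t.png

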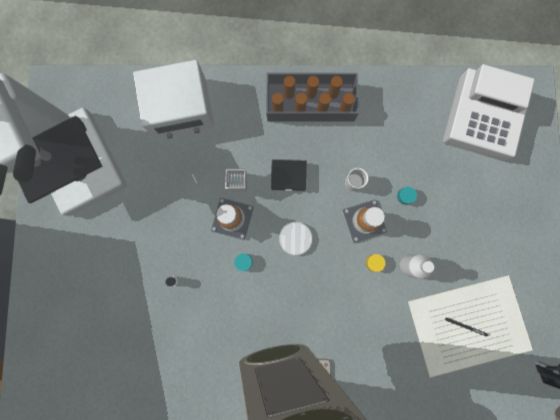

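The first picture (scene) shows the jar with slides at about (290,287), next to the left bottle at (332,260). The beaker at (222,198) is beyond the right bottle at (253,165). In the top picture, these could be taken for the cap:
- white cap on the left bottle (227,214)
- white cap on the right bottle (373,217)
- turquoise caps (243,263) and (408,195)
- yellow cap (376,263)

I choose cap_a at (227,214), because the jar at (235,179) is about 110 mm beyond it.

Run:
```python
from h import *
s=snapshot("scene");t=snapshot("top")
a=t["image"][160:260,190:290];b=s["image"][220:320,270:370]
p=dict(image=np.hstack([a,b]));save(p,"c.png",None,4)
for q in["cap_a","bottle_a"]:
  for n,c in(("s",s),("t",t)):
    for r in trace(c,q)[:4]:
      m=r["pixels"];ys,xs=np.nonzero(m);print(q,n,round(r["conf"],2),xs.mean(),ys.mean(),xs.min(),xs.max(),ys.min(),ys.max())
# plate fit: dark plate edges -> simulate plate corners at several yaws
for y in (0,10,15,20,75-90):
  c,si=np.cos(np.radians(y)),np.sin(np.radians(y))
  print(y,[proj(t,[496+50*(c*i-si*j),168+50*(si*i+c*j),12]).round(1).tolist() for i,j in((1,1),(1,-1),(-1,-1),(-1,1))])
```

```text
cap_a s 0.92 252.76947040498442 152.31152647975077 244 262 143 162
cap_a s 0.85 286.31597222222223 159.14583333333334 278 295 150 168
cap_a s 0.81 332.8096280087527 252.36542669584244 322 344 241 265
cap_a s 0.76 362.95441595441594 247.04558404558404 353 373 237 258
cap_a t 0.85 375.29083665338646 262.1314741035857 367 384 254 270
cap_a t 0.79 226.33118971061094 214.54019292604502 217 236 205 224
cap_a t 0.77 406.0405904059041 195.0369003690037 397 415 186 203
cap_a t 0.7 373.24675324675326 216.53896103896105 363 383 207 226
bottle_a s 0.84 329.2467447916667 280.7395833333333 304 356 258 302
bottle_a s 0.8 254.25875320239112 180.0264730999146 231 278 160 201
bottle_a t 0.81 234.26297577854672 219.33794694348327 211 252 198 238
bottle_a t 0.61 361.25113122171945 221.37217194570135 344 385 200 240
0 [[214.0, 201.9], [248.6, 202.0], [248.1, 236.7], [213.1, 236.6]]
10 [[211.1, 205.1], [245.4, 199.2], [250.9, 233.4], [216.3, 239.4]]
15 [[210.0, 206.9], [243.6, 198.1], [252.1, 231.5], [218.1, 240.5]]
20 [[208.9, 208.8], [241.7, 197.1], [253.1, 229.6], [220.0, 241.5]]
-15 [[219.1, 198.0], [252.4, 207.0], [242.9, 240.6], [209.3, 231.4]]
```

View pics/c.png

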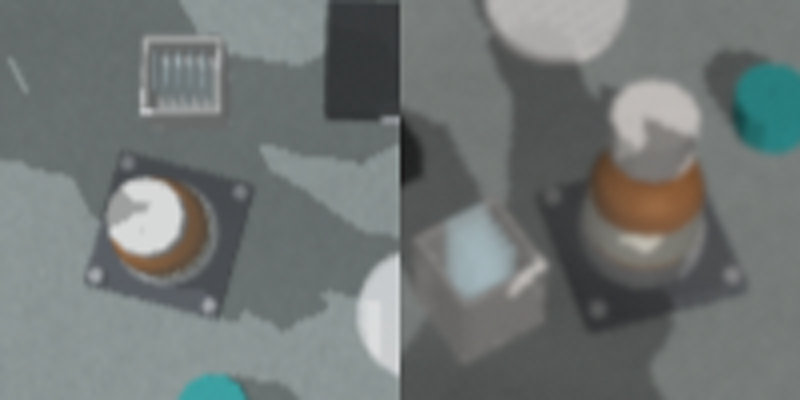

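The crop confirms a white cap on the left bottle, at top-view pixel (226,214), with the slide jar directly beyond it. The plate is turned about -15°. The tool's current yaw of about 16° is therefore close to a flat pair (15°), so I move across at this height.

```bash
python3 -m handwheel '[[1,2.2,-2.6,0,0,0,0],[1,2.2,-2.6,0,0,0,0],[1,2.2,-2.6,0,0,0,0],[1,2.2,-2.6,0,0,0,0],[1,2.2,-2.6,0,0,0,0],[1,2.2,-2.6,0,0,0,0],[1,2.2,-2.6,0,0,0,0],[1,2.2,-2.6,0,0,0,0],[1,2.2,-2.6,0,0,0,0],[1,2.2,-2.6,0,0,0,0],[1,2.2,-2.6,0,0,0,0],[1,2.2,-2.6,0,0,0,0]]' 80
python3 -m handwheel '[[1,2.2,-2.6,0,0,0,0],[1,2.2,-2.6,0,0,0,0],[1,2.2,-2.6,0,0,0,0],[1,2.2,-2.6,0,0,0,0],[1,2.2,-2.6,0,0,0,0],[1,2.2,-2.6,0,0,0,0],[1,2.2,-2.6,0,0,0,0],[1,2.2,-2.6,0,0,0,0],[1,0,0,0,0,0,0],[1,0,0,0,0,0,0]]'
cat > fit.py <<'E'
from h import *
from scipy.optimize import least_squares
t=snapshot("top");s=snapshot("scene")
# plate corners read from crop c.png (4x; top offset 190,160 ; scene offset 270-100,220)
ct=np.array([[122,150],[253,185],[220,318],[85,285]])/4+[190,160]-.375
def corners(v):
    c,si=np.cos(v[2]),np.sin(v[2])
    return [[v[0]+50*(c*i-si*j),v[1]+50*(si*i+c*j),12] for i,j in((1,1),(1,-1),(-1,-1),(-1,1))]
r=least_squares(lambda v:np.ravel([proj(t,X) for X in corners(v)]-ct),[496,168,-.26])
print("plate",r.x[:2],np.degrees(r.x[2]),r.fun.round(1))
# cap: mask centroid vs centre of solid at z=117
obs=[(s,(332.8,252.4)),(t,(226.33,214.54))]
for p,uv in obs: print("cap@117",ray(p,uv,117))
r=least_squares(lambda X:np.ravel([proj(p,X)-np.array(uv) for p,uv in obs]),[496,168,117]);print("tri",r.x,r.fun)
q=sense();print(q["tool_pos"],q["tcp_rot"],q["joint_pos"],q["time"])
E
python3 fit.py
```

```text
time: 2.0
tool_pos: [334.8, -200.4, 248.6]
tcp_rot: [180.0, -0.0, 16.4]
ft_force: [0.6, -0.7, 0.3]
finger_gap: 85.7
grip_force: 0.0
time: 2.83
tool_pos: [444.9, 48.9, 248.2]
tcp_rot: [-180.0, 0.0, 16.6]
ft_force: [-0.6, -0.3, 0.5]
finger_gap: 85.4
grip_force: 0.0
plate [498.93835342 164.67727569] -13.866187045637885 [-0.2  0.1  0.5 -0.3 -0.1  0.2 -0.1 -0.1]
cap@117 [497.84203922 170.54907453 117.        ]
cap@117 [498.29268426 166.22583996 117.        ]
tri [497.26669694 167.81143398 113.67617283] [-0.58574503 -0.05836023 -0.43203021  0.52233183]
[444.51080581  47.03191113 248.21133288] [1.79982911e+02 2.93881898e-02 1.64082933e+01] [-5.18019393e-01 -1.69344958e+01  1.08342968e+02 -2.49122742e-02
  8.86146680e+01  7.30742902e+01] 2.9333
```

```bash
python3 -m handwheel '[[1,1.7,-2,0,0,0,0],[1,1.7,-2,0,0,0,0],[1,1.7,-2,0,0,0,0],[1,1.7,-2,0,0,0,0],[1,1.7,-2,0,0,0,0],[1,0,0,2.8,0,0,0],[1,0,0,2.8,0,0,0],[1,0,0,2.8,0,0,0],[1,0,0,0,0,0,0],[1,0,0,0,0,0,0]]'
python3 - <<'E'
from h import *
s=snapshot("scene");t=snapshot("top")
p=dict(image=np.hstack([t["image"][150:250,180:280],s["image"][190:290,280:380]]));save(p,"d.png",None,4)
q=sense();print(q["tool_pos"],q["tcp_rot"],q["time"])
E
```

```text
time: 3.77
tool_pos: [496.9, 165.6, 163.1]
tcp_rot: [-180.0, 0.2, 16.3]
ft_force: [0.4, 0.5, 0.7]
finger_gap: 85.4
grip_force: 0.0
[499.17231444 166.54401846 166.45216075] [ 1.79987957e+02 -1.40177199e-01  1.62942854e+01] 3.8667
```

View pics/d.png

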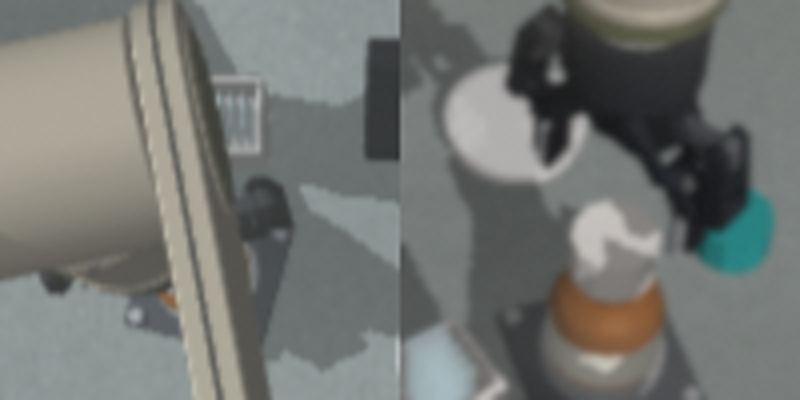

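The fingers straddle the cap in the scene half: tips at about (552,165) and (692,245), cap top between them at (615,230). I descend and close.

```bash
python3 -m handwheel '[[1,0,0,1.2,0,0,0],[1,0,0,1.2,0,0,0],[1,0,0,1.2,0,0,0],[1,0,0,1,0,0,0],[1,0,0,0,0,0,0],[1,0,0,0,0,0,0]]' 80
python3 -m handwheel '[[0,0,0,0,0,0,0],[-1,0,0,0,0,0,0],[-1,0,0,0,0,0,0],[-1,0,0,0,0,0,0],[-1,0,0,0,0,0,0],[-1,0,0,0,0,0,0],[-1,0,0,0,0,0,0],[-1,0,0,0,0,0,0]]' 80
```

```text
time: 4.37
tool_pos: [497.1, 167.0, 116.9]
tcp_rot: [-180.0, 0.2, 16.4]
ft_force: [0.3, 0.0, 1.1]
finger_gap: 85.5
grip_force: 0.0
time: 5.03
tool_pos: [498.6, 167.5, 119.2]
tcp_rot: [-180.0, -0.1, 16.4]
ft_force: [-1.2, 1.6, 5.1]
finger_gap: 46.7
grip_force: 82.5
```

```bash
python3 -m handwheel '[[-1,0,0,0.2,0,0,0],[-1,0,0,0.2,0,0,0],[-1,0,0,0.1,0,0,0],[-1,0,0,0,0,0,0],[-1,0,0,0,0,0,0]]' 80; python3 -c "
from h import *
import numpy as np
q=sense();print(q['tool_pos'],q['ft_force'],q['wrist_torque'])"
```

```text
time: 5.45
tool_pos: [498.7, 167.5, 114.6]
tcp_rot: [-180.0, -0.1, 16.4]
ft_force: [-4.0, -0.3, 9.4]
finger_gap: 46.5
grip_force: 82.9
[498.73880012 167.4881227  114.57319798] [-3.95786446 -0.28999756  9.39771102] [0.07203757 0.50448503 0.02315395]
```

```bash
python3 -m handwheel '[[-1,0,0,0.13,0,0,0],[-1,0,0,0,0,0,0],[-1,0,0,0,0,0,0],[-1,0,0,0,0,0,0]]' 80; python3 -c "
from h import *
for i in range(3):
  snapshot('top');q=sense();print(q['tool_pos'],q['ft_force'],q['wrist_torque'])"
```

```text
time: 5.78
tool_pos: [498.8, 167.5, 113.4]
tcp_rot: [-180.0, -0.1, 16.4]
ft_force: [-3.5, 1.0, 9.2]
finger_gap: 46.6
grip_force: 83.0
[498.76887938 167.50022358 113.45017312] [-3.20222843  0.67086856 10.073331  ] [0.03568611 0.56302275 0.01404237]
[498.78065442 167.49695931 113.47028099] [-3.95623825  0.19198265 10.05498856] [ 0.04494963  0.59665745 -0.03275709]
[498.78403973 167.48663298 113.45915184] [-2.54184521  1.0117627  10.57921945] [ 0.09703522  0.57082137 -0.00153411]
```

```bash
python3 -m handwheel '[[-1,0,0,0.02,0,0,-0.06],[-1,0,0,0,0,0,-0.06],[-1,0,0,0,0,0,-0.06],[-1,0,0,0,0,0,0],[-1,0,0,0,0,0,0]]' 80; python3 -c "
from h import *
snapshot('top');q=sense();print(q['tool_pos'],q['tcp_rot'],q['ft_force'],q['wrist_torque'])"
```

```text
time: 6.35
tool_pos: [499.2, 167.7, 113.5]
tcp_rot: [180.0, -0.2, 26.7]
ft_force: [-2.6, 0.4, 9.7]
finger_gap: 46.8
grip_force: 83.2
[499.18372792 167.70027811 113.52014076] [ 1.79979868e+02 -1.62407779e-01  2.67043539e+01] [-2.19571374 -0.0305274   9.3987519 ] [0.17507091 0.46139186 0.10507935]
```

It turns freely at low torque and stays pressed, so I continue to about 88°.

```bash
python3 -m handwheel '[[-1,0,0,0.02,0,0,-0.08],[-1,0,0,0,0,0,-0.08],[-1,0,0,0,0,0,-0.08],[-1,0,0,0,0,0,-0.08],[-1,0,0,0,0,0,0]]' 80 
python3 -c "
from h import *
q=sense();print(q['tool_pos'],q['tcp_rot'],q['ft_force'],q['wrist_torque'])"
```

```text
time: 6.82
tool_pos: [499.2, 168.0, 113.4]
tcp_rot: [179.9, -0.2, 45.3]
ft_force: [-2.5, 1.5, 9.4]
finger_gap: 46.8
grip_force: 83.2
[499.21739654 167.96366748 113.40808289] [ 1.79944132e+02 -1.72794969e-01  4.53310930e+01] [-2.54995228  1.5477288   9.40423726] [0.39872435 0.41559321 0.03855732]
```

```bash
python3 -m handwheel '[[-1,0,0,0,0,0,-0.08],[-1,0,0,0,0,0,-0.08],[-1,0,0,0,0,0,-0.08],[-1,0,0,0,0,0,-0.08],[-1,0,0,0,0,0,-0.08],[-1,0,0,0,0,0,-0.08],[-1,0,0,0,0,0,-0.08],[-1,0,0,0,0,0,-0.08],[-1,0,0,0,0,0,-0.08],[-1,0,0,0,0,0,-0.08],[-1,0,0,0,0,0,0],[-1,0,0,0,0,0,0]]' 80
python3 - <<'E'
from h import *
s=snapshot("scene");q=sense();print(q['tool_pos'],q['tcp_rot'],q['ft_force'],q['wrist_torque'])
save(s,"e.png",(190,290,280,380),5)
E
```

```text
time: 7.82
tool_pos: [498.7, 168.3, 113.3]
tcp_rot: [179.9, -0.1, 90.9]
ft_force: [-4.3, 3.8, 10.7]
finger_gap: 46.8
grip_force: 83.2
[498.74170134 168.29994817 113.26096554] [ 1.79893390e+02 -1.06960119e-01  9.08913058e+01] [-4.18583566  4.45961044 10.86349808] [0.58126046 0.68053491 0.03652675]
```

View pics/e.png

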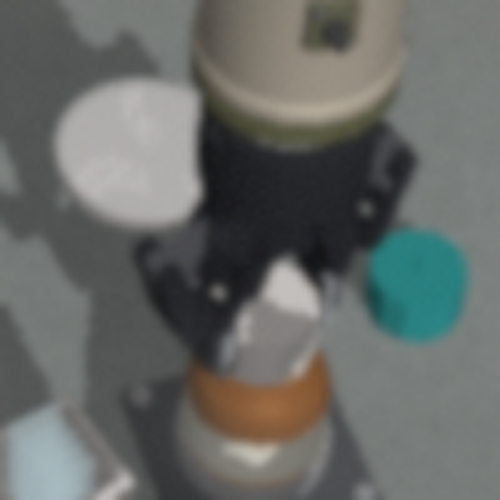

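The fingers hold the cap flat-on, at (275,320) in the crop, after 74° of turn. I add 12° and then raise it slowly.

```bash
python3 -m handwheel '[[-1,0,0,0,0,0,-0.07],[-1,0,0,0,0,0,-0.07],[-1,0,0,0,0,0,-0.07],[-1,0,0,0,0,0,0],[-1,0,0,-0.3,0,0,0],[-1,0,0,-0.3,0,0,0],[-1,0,0,-0.3,0,0,0],[-1,0,0,-0.3,0,0,0],[-1,0,0,-0.3,0,0,0],[-1,0,0,0,0,0,0],[-1,0,0,0,0,0,0]]' 80 
python3 -c "
from h import *
q=sense();print(q['tool_pos'],q['tcp_rot'],q['ft_force'],q['wrist_torque'])"
```

```text
time: 8.78
tool_pos: [498.1, 167.5, 126.7]
tcp_rot: [180.0, -0.0, 102.9]
ft_force: [-1.1, 5.3, 2.7]
finger_gap: 46.7
grip_force: 82.5
[498.05980063 167.45786756 126.69528166] [ 1.79992434e+02 -2.83485545e-02  1.02895292e+02] [-1.06900144  5.33999022  2.65531136] [0.91131921 0.274359   0.01856418]
```

```bash
python3 -m handwheel '[[-1,0,0,-0.3,0,0,0],[-1,0,0,-0.3,0,0,0],[-1,0,0,-0.3,0,0,0],[-1,0,0,-0.4,0,0,0],[-1,0,0,-0.5,0,0,0],[-1,0,0,-0.6,0,0,0],[-1,0,0,-0.6,0,0,0],[-1,0,0,-0.6,0,0,0],[-1,0,0,-0.4,0,0,0],[-1,0,0,-0.2,0,0,0],[-1,0,0,0,0,0,0],[-1,0,0,0,0,0,0]]' 80
python3 - <<'E'
from h import *
s=snapshot("scene");t=snapshot("top");q=sense();print(q['tool_pos'],q['tcp_rot'],q['ft_force'],q['finger_gap'])
save(dict(image=np.hstack([t["image"][140:260,180:300],s["image"][180:300,270:390]])),"f.png",None,3)
for n in("cap_a","mouth_a"):
  for r in place_of(s,n)[:4]: print(n,round(r["conf"],2),np.round(r["location"]))
E
```

```text
time: 9.78
tool_pos: [498.1, 167.2, 168.6]
tcp_rot: [180.0, 0.0, 102.9]
ft_force: [-0.6, 0.4, -0.5]
finger_gap: 46.5
grip_force: 82.6
[497.83206404 167.12272684 168.19163876] [-1.79961564e+02  9.17197845e-05  1.02889915e+02] [-0.06534321  0.01792115 -0.22081357] 46.58600101028689
cap_a 0.83 [ 496. -212.  106.]
cap_a 0.76 [ 566. -331.    0.]
cap_a 0.55 [370. 134.  -2.]
cap_a 0.5 [496. 164. 150.]
mouth_a 0.84 [ 491. -214.  119.]
mouth_a 0.56 [499. 167. 120.]
```

View pics/f.png

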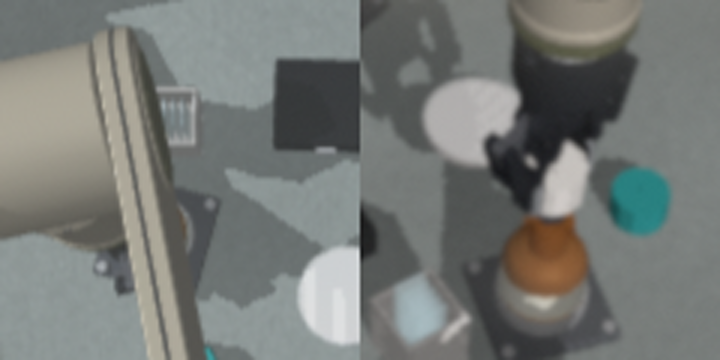

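The cap is in the gripper at (560,180) in the crop, above the bare neck at (550,235). It sits about 32–35 mm above the mouth, with its rim at z ≈ 150, upright, and the jar and dish are where they were.

```bash
python3 -m handwheel '[[-1,0,0,0,0,0,0],[-1,0,0,0,0,0,0],[-1,0,0,0,0,0,0],[-1,0,0,0,0,0,0]]' 80 && python3 -c "
from bench import *
print(hand_in())"
```

```text
time: 10.32
tool_pos: [498.0, 167.2, 168.5]
tcp_rot: [-180.0, -0.0, 102.9]
ft_force: [0.7, -0.5, -0.3]
finger_gap: 46.9
grip_force: 82.6
the job is handed in; nothing more can be done
None
```

I opened bottle_a, the one beside the slide jar: pressed its cap, turned it about 86° anticlockwise, lifted it off, and handed in at about 10.3 s with the cap held upright about 33 mm above the mouth.

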